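Set the bench air valve: shut, then two turns open, and hold

ROBOT

A 6-joint arm with a two-finger parallel gripper is mounted at the origin on the work surface. World frame = base frame: x ahead of the robot, y to its left, z up, the work surface at z = 0. Lengths are in mm, angles in rad, forces in N, time in s.
With the tool pointing down it reaches from about 225 to 725 mm from the base axis. Payload 3.1 kg.
Tool frame: the origin (TCP) lies at the very end of the fingers, on their centre line; the grasp point (between the pads) lies 19 mm behind it (ctrl.tcp_to_grasp is the distance from the TCP to the grasp point, in mm); z points along the fingers, y is the direction in which the jaws open and shut (so a half turn about z gives the same grasp; the last joint's range is limited). The gripper opens to 85 mm and grips with 20 to 120 N. Pads are 22 mm wide; open, the fingers measure 114 mm over their backs; the gripper's body (76 mm by 85 mm) begins 54 mm behind the grasp point. The pads swing forward as they close: fully open they stand 13 mm farther back than shut.
Start: joints at [1.162, 0.048, 0.099, 1.622, 0, 1.443], TCP at [145.498, 504.428, 231.312] pointing down, gripper open.
Joint ranges: [-2.91, 2.91], [-0.99, 1.94], [-1.21, 1.42], [-2.12, 2.29], [-1.49, 1.47], [-3.14, 3.14]. Speed limits (rad/s): [2.79, 2.79, 3.14, 3.14, 3.14, 3.14].

INTERFACE

Orientations are given as [roll, pitch, yaw] about the fixed x, y, z axes, in that order (R = Rz(yaw) Ry(pitch) Rx(roll)).
In Python, from station import ctrl, read_camera, spot_in gives the robot as it stands. The module is installed in compiled form; this text tells all that it offers.
- The arm moves only by the tool drive_tool, never from a script. Its argument "series" is a list of rows, each an object with "slide": the shift along the tool's x, y, z in units of 0.025 m (1.0 is 0.025 m), a list of three; "delta_rot": the turn, a rotation vector about the tool's x, y, z in units of 4 degrees (1.0 is 4 degrees), a list of three; "grip": the gripper command: -1 is fully open, 1 is shut, values between are in proportion. In form: [{"slide": [x, y, z], "delta_rot": [ax, ay, az], "grip": grip}, ...]. A call has 1 to 8 rows; each row shifts and turns the pose as measured when the row begins, along the tool's axes as they then stand; what a row does not reach is not made up. A row lasts 1/12 s, in which the tool goes at most 41.7 mm and 7.16 degrees, less where a joint would pass 70% of its speed; a pose out of reach is approached as far as the arm can. A call with a number of a shift or a turn outside -1 to 1 is refused whole. A call with a gripper value outside its range is refused whole. The fingers move at their own pace and stop on an object; "squeeze" is the grip in N (left out, the last holds). Time passes only in rows, so rows that do not move let the fingers close. It gives the time, the measured TCP pose, the force and the opening at its end, in the units of the state.
- ctrl.get_obs(): the state, without advancing time (a new reading comes with each control period).
- read_camera(name): name is "scene" or "top" or "wrist"; returns a dict with "image" (384x512x3 uint8, red, green, blue), "z_map" (384x512 float32, mm along the optical axis (not along the pixel's ray), 0 where there is no reading), "fx", "fy", "cx", "cy" (pixels), "pose" (4x4, takes a point from camera to world coordinates). Camera axes: x right, y down, z forward; pixel columns grow to the right and rows downward; lengths in mm; the calibration is good to about 2 mm. The wrist camera is an equidistant fisheye: a pixel r from the principal point sees the ray r / f radians off the axis. A picture is of the moment at which its call begins.
- ctrl.hand_in(): hands the job in, once; it reports no verdict.
Trained networks look in the newest picture that a camera, given by its name, has taken for a name from the list of things; names that differ only in an ending like _2 or _b are one class to them, and where a whole thing is asked for, a point or a joint stands for the part that bears it (a point fixed in the world has none). Each returns a list of dicts, best first, with "conf" (0 to 1); they miss things now and then, are a little off and sometimes report something else, mostly with a low value. They report only what shows in the picture. A call takes as long as a camera call.
- spot_in(camera, query): "centre" ([column, row] in pixels, amid what is visible of it).
The state is a dict: "time": time; "joint_positions": joint angles; "qvel": joint speeds; "joint_efforts": joint torques, N m; "eef_pos": TCP position; "ee_rot": TCP orientation; "contact_force": force on the tool from outside, world axes, zero at the start; "ft_torque": the same for the moment, N m; "gripper_width": opening from 0.0 (shut) to 1.0 (fully open).
Only numpy, scipy, OpenCV 4.12 (cv2) and the standard library are available. Lean on these libraries where they do the work, as an engineer would, in place of code of your own. Each camera call takes 0.05 s, during which the arm holds its last target.

TASK

Set the workshop's air valve with the red wheel: take its black crank handle and turn the wheel clockwise until it is fully shut against its stop, then back it off anticlockwise by exactly two full turns. Finish while still gripping that handle, holding the wheel still at two turns open; do not let go. Leave the blue valve and everything else on the bench where it is.

Things in the scene. Friction and masses are not known exactly. Their poses are not given: they have to be found in the camera images.
- red_wheel (a joint): rotation of the red wheel in rad, over several turns: 0 is hard against the closed stop; it grows as the valve opens (anticlockwise from above); two turns are 12.566. It starts somewhere from 0.4 to 1.35 turns open. The wheel stays where it is left; the stem's friction is steady, 2 to 3 N at the handle, and the stop is rigid (that force rises sharply)
- red_center (a point): centre of the red valve's handwheel, on its vertical axis at mid-height of the rim, 95 mm above the bench. The wheel lies level: rim circle 60 mm in radius, rim bar 14 mm thick (top 102 mm above the bench), three spokes, flat hub. The red and blue valves are alike but for colour and either may be the left one
- red_handle: the black upright crank handle on the red wheel's rim: a sleeve 24 mm in diameter that spins freely on its pin (it may be held at constant yaw while carried round), its axis 60 mm from the wheel's, from 104 to 157 mm above the bench, steel cap to 160 mm. Origin: on the handle's axis, level with the top of the rim, 102 mm above the bench
- red_valve: brass valve body under the red wheel, 60 mm across, steel pipe stubs out to 91 mm on either side along its x axis, all below the wheel and bolted to the bench; origin on the bench under the wheel's axis
- red_grip (a point): the point to hold on the red wheel's handle: on its axis, 133 mm above the bench, 31 mm above the top of the rim and 24 mm below the top of the black sleeve
- blue_center (a point): centre of the blue valve's handwheel, on its vertical axis at mid-height of the rim, 95 mm above the bench. The wheel lies level: rim circle 60 mm in radius, rim bar 14 mm thick (top 102 mm above the bench), three spokes, flat hub
- blue_grip (a point): the same point (on the axis, 133 mm above the bench) of the black handle of the blue wheel, which must be left alone; that handle is like the red wheel's
- mallet: turned wooden carver's mallet standing head down, 100 mm across and 238 mm tall; origin under its centre
- glue: white glue bottle with a red cap and a blue label, 60 mm across, 170 mm tall; origin under its centre
- tin: small round tin, 56 mm across, 50 mm tall; origin under its centre
- keepsake_box: small closed plywood box, 74 x 104 x 43 mm; origin under its centre
- sanding_block: cork sanding block with a red-brown sole, 60 x 110 x 30 mm; origin under its centre
- screwdriver: screwdriver lying on the bench, its shaft along its x axis
- try_square: try square lying flat on the bench: dark wooden stock 18 x 110 x 16 mm centred on the origin, steel blade 150 mm along its +x

How it is judged:
By the outcome, as a careful person would: the job done as asked, in the order asked, and still so for the second after the job is handed in, while the arm keeps its last pose, push and grip.
It also fails if it takes over 72 s, if anything falls off the work surface, if the arm or the gripper's body presses on something with over 40 N, if the wrist force passes 120 N, or if a joint passes its speed limit or range.

## Working session

There is one attempt and no reset: what is moved stays moved. The work goes in short steps, Python scripts to look and compute and a tool call to move; the robot and the scene stay as the last step left them, time stands still between calls to the robot, and variables do not carry over. Pictures are saved under pics/ and viewed, and the job is handed in when it is done.

Besides the shell and the picture viewer there is one more tool, called after ">>>" by a JSON object that holds its "api" and its "payload". drive_tool: Moves the arm, as the interface text tells. Its arguments: {"type":"object","properties":{"series":{"type":"array","items":{"type":"object","properties":{"slide":{"type":"array","items":{"type":"number","minimum":-1,"maximum":1}},"delta_rot":{"type":"array","items":{"type":"number","minimum":-1,"maximum":1}},"grip":{"type":"number"}}}},"squeeze":{"type":"number"}},"required":["series"]}

```bash
mkdir -p pics; ls
cat > h.py <<'E'
import numpy as np, cv2
from station import ctrl, read_camera, spot_in
def save(c,n): cv2.imwrite(f'pics/{n}.png',c['image'][:,:,::-1])
def pt(c,u,v,z=None):
    # pinhole; z: world plane height or None for depth
    d=np.array([(u-c['cx'])/c['fx'],(v-c['cy'])/c['fy'],1.])
    P=np.array(c['pose'])
    if z is None: p=d*c['z_map'][int(round(v)),int(round(u))]; return P[:3,:3]@p+P[:3,3]
    r=P[:3,:3]@d; return P[:3,3]+r*(z-P[2,3])/r[2]
E
python3 - <<'E'
from h import *
for n in ['scene','top']:
    c=read_camera(n); save(c,n+'0')
    print(n,np.round(c['pose'],3).tolist(),c['fx'],c['cx'],c['cy'])
    for q in ['red_center','red_handle','red_grip','blue_center','blue_grip','red_valve','mallet','glue','tin']:
        for r in spot_in(n,q)[:2]:
            u,v=r['centre']; print(q,round(r['conf'],2),np.round([u,v]),np.round(pt(c,u,v)))
o=ctrl.get_obs(); print(o)
E
```

```text
pics
scene [[0.733, 0.529, -0.427, 1136.683], [0.68, -0.57, 0.46, -597.106], [-0.0, -0.628, -0.778, 1145.031], [0.0, 0.0, 0.0, 1.0]] 404.1616995755607 251.36255968373922 192.96413333289019
red_center 0.92 [206. 222.] [ 574. -189.  166.]
red_handle 0.66 [287. 136.] [417. 389.  12.]
blue_center 0.96 [287. 157.] [548. 221. 109.]
blue_grip 0.67 [298. 149.] [571. 254. 138.]
blue_grip 0.65 [272. 259.] [753. -92.  34.]
red_valve 0.92 [202. 229.] [ 532. -175.   71.]
red_valve 0.7 [200. 218.] [ 519. -168.  110.]
mallet 0.88 [328. 121.] [545. 468. 115.]
glue 0.6 [133. 320.] [ 627. -509.  101.]
tin 0.57 [ 98. 277.] [ 419. -496.   52.]
top [[-0.023, -0.996, 0.088, 443.788], [-1.0, 0.023, -0.006, 3.554], [0.004, -0.088, -0.996, 1500.989], [0.0, 0.0, 0.0, 1.0]] 428.94729682352823 260.00445313048044 190.64499331955665
red_center 0.57 [314. 205.] [ 518. -178.  102.]
blue_center 0.75 [193. 197.] [552. 213. 106.]
blue_grip 0.64 [401. 237.] [ 405. -476.   54.]
blue_grip 0.59 [176. 191.] [569. 258. 157.]
red_valve 0.76 [310. 204.] [ 520. -165.  106.]
red_valve 0.36 [281. 141.] [744. -82.  33.]
mallet 0.8 [106. 207.] [524. 487. 131.]
glue 0.77 [406. 179.] [ 595. -478.  120.]
tin 0.48 [401. 234.] [ 413. -476.   48.]
{'time': 1.0, 'joint_positions': array([ 1.16218902e+00,  4.79760924e-02,  9.92575263e-02,  1.62198459e+00,
       -3.68377820e-05,  1.44300091e+00]), 'qvel': array([ 0.00130412,  0.00049375,  0.00071418,  0.00160463,  0.00132623,
       -0.00053121]), 'joint_efforts': array([-7.54664652e-04, -3.38651097e+01,  3.20169032e+01,  9.84125363e-04,
       -1.91388808e-04,  8.84062530e-06]), 'eef_pos': array([145.525135  , 504.44801643, 231.35289171]), 'ee_rot': array([3.14150494e+00, 4.84120225e-05, 2.86078076e+00]), 'contact_force': array([ 0.06738098, -0.61853963,  0.07212407]), 'ft_torque': array([ 0.01456669, -0.00778591, -0.0011405 ]), 'gripper_width': 1.0012979672366424}
```

Run:
```python
from h import *
im=cv2.imread('pics/top0.png'); a=cv2.resize(im[140:260,240:440],(800,480),interpolation=cv2.INTER_CUBIC)
cv2.imwrite('pics/topz.png',a)
im=cv2.imread('pics/scene0.png'); a=cv2.resize(im[170:290,120:280],(800,600),interpolation=cv2.INTER_CUBIC)
cv2.imwrite('pics/scenez.png',a)
```

```text
(no output)
```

View pics/scene0.png

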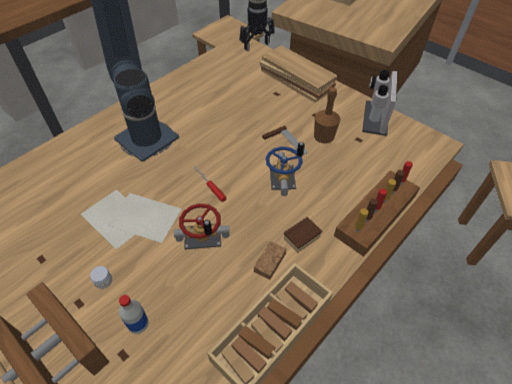

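View pics/topz.png

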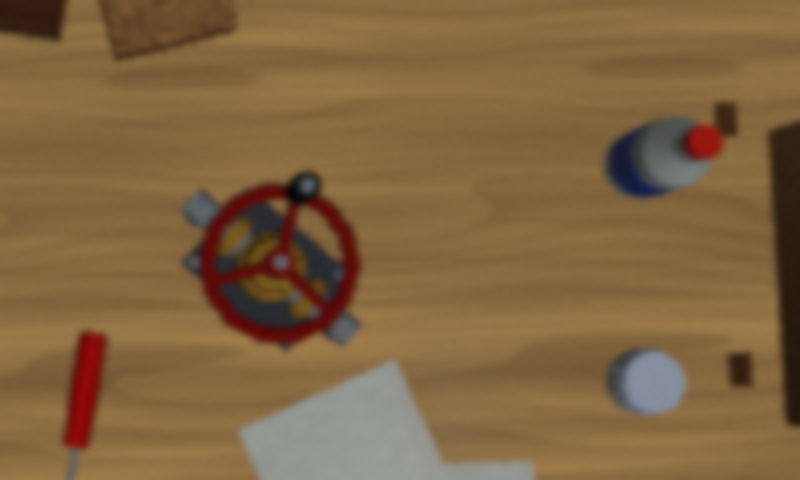

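View pics/scenez.png

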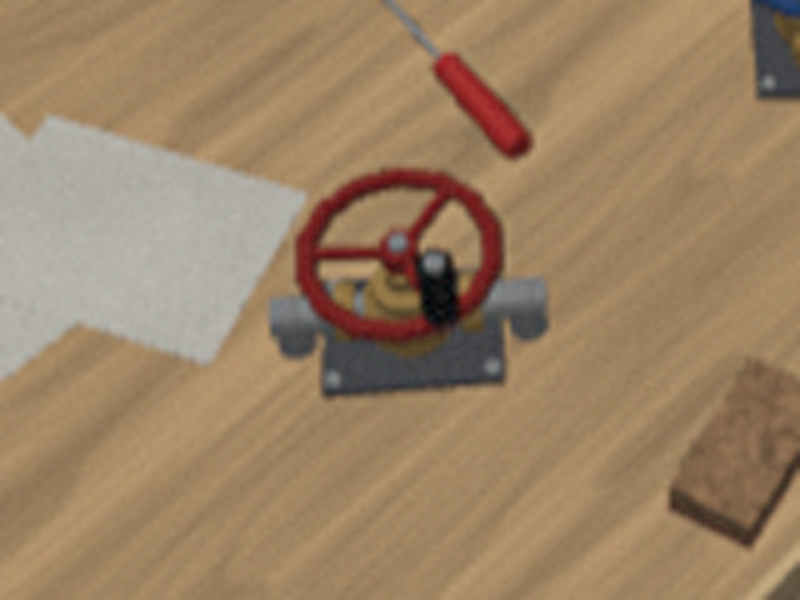

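View pics/top0.png

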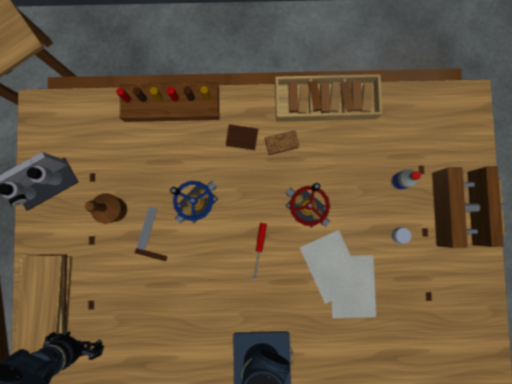

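```bash
cat >> h.py <<'E'
from scipy.optimize import least_squares
def wheel(n,rough=(518,-172)):
    c=read_camera(n); im=c['image'].astype(int)
    m=(im[...,0]>70)&(im[...,0]>2.2*im[...,1])&(im[...,0]>2.2*im[...,2])
    vs,us=np.nonzero(m)
    X=np.array([pt(c,u,v,97) for u,v in zip(us,vs)])[:,:2]
    d=np.hypot(*(X-rough).T); X=X[(d<85)&(d>40)]
    f=lambda p: np.hypot(X[:,0]-p[0],X[:,1]-p[1])-60
    s=least_squares(f,rough,loss='soft_l1',f_scale=3); 
    # handle from depth
    Z=c['z_map']; vs,us=np.nonzero(Z>0); z=Z[vs,us]
    D=np.stack([(us-c['cx'])/c['fx']*z,(vs-c['cy'])/c['fy']*z,z],1)
    P=np.array(c['pose']); W=D@P[:3,:3].T+P[:3,3]
    k=(np.hypot(*(W[:,:2]-s.x).T)<85)&(W[:,2]>120)&(W[:,2]<175)
    return s.x,np.abs(f(s.x)).mean(),len(X),W[k],us[k],vs[k],c
E
python3 - <<'E'
from h import *
for n in ['top','scene']:
    x,e,N,W,us,vs,c=wheel(n); print(n,x,e,N,len(W)); 
    print(np.round(np.c_[us,vs,W,c['image'][vs,us]])[:40].astype(int).tolist())
c=read_camera('top'); print(pt(c,316,186.5,160))
c=read_camera('scene'); print(pt(c,120+433/5,170+262/5,160))
E
```

```text
top [ 516.09960042 -166.25539529] 3.685999950098018 371 54
[[315, 183, 583, -179, 154, 72, 58, 40], [316, 183, 583, -182, 155, 66, 54, 41], [317, 183, 583, -185, 157, 67, 55, 41], [318, 183, 583, -188, 156, 81, 64, 43], [319, 183, 583, -191, 156, 107, 84, 52], [314, 184, 580, -175, 155, 46, 38, 30], [315, 184, 580, -178, 156, 48, 46, 46], [316, 184, 580, -181, 158, 59, 60, 61], [317, 184, 579, -184, 163, 60, 61, 62], [318, 184, 580, -188, 156, 57, 53, 50], [319, 184, 580, -192, 152, 75, 61, 42], [313, 185, 578, -173, 151, 38, 30, 21], [314, 185, 577, -175, 154, 34, 35, 35], [315, 185, 577, -178, 155, 60, 63, 66], [316, 185, 577, -181, 159, 78, 82, 87], [317, 185, 576, -184, 161, 80, 85, 88], [318, 185, 576, -187, 164, 64, 66, 70], [319, 185, 577, -192, 151, 62, 54, 47], [320, 185, 576, -194, 158, 101, 78, 50], [312, 186, 577, -173, 123, 37, 26, 17], [313, 186, 575, -173, 149, 20, 18, 17], [314, 186, 574, -175, 159, 35, 37, 39], [315, 186, 573, -178, 160, 63, 67, 70], [316, 186, 573, -181, 158, 85, 90, 94], [317, 186, 573, -184, 158, 85, 90, 95], [318, 186, 573, -187, 161, 66, 69, 72]
[... 1647 characters left out ...]
56], [205, 223, 572, -191, 158, 101, 102, 103], [206, 223, 575, -189, 160, 114, 116, 116], [207, 223, 578, -188, 161, 116, 118, 118], [208, 223, 579, -185, 159, 80, 79, 80], [209, 223, 581, -183, 160, 22, 17, 20], [210, 223, 582, -180, 157, 60, 48, 36], [203, 224, 570, -197, 158, 47, 24, 28], [204, 224, 573, -196, 160, 23, 31, 33], [205, 224, 576, -194, 161, 58, 61, 63], [206, 224, 579, -193, 162, 73, 74, 76], [207, 224, 581, -191, 163, 72, 73, 73], [208, 224, 580, -186, 157, 44, 44, 44], [209, 224, 585, -187, 162, 7, 10, 12], [210, 224, 586, -183, 158, 34, 34, 30], [203, 225, 565, -194, 145, 57, 15, 16]]
[ 571.65772382 -180.66523303  160.        ]
[ 574.81609324 -186.76014221  160.        ]
```

>>> {"api": "drive_tool", "payload": {"series": [{"slide":[-0.3,-1,0],"delta_rot":[0,0,-1],"grip":-1},{"slide":[-0.35,-1,0],"delta_rot":[0,0,-1],"grip":-1},{"slide":[-0.4,-1,0],"delta_rot":[0,0,-1],"grip":-1},{"slide":[-0.5,-1,0],"delta_rot":[0,0,-1],"grip":-1},{"slide":[-0.62,-1,0],"delta_rot":[0,0,0],"grip":-1},{"slide":[-0.62,-1,0],"delta_rot":[0,0,0],"grip":-1},{"slide":[-0.62,-1,0],"delta_rot":[0,0,0],"grip":-1},{"slide":[-0.62,-1,0],"delta_rot":[0,0,0],"grip":-1}], "squeeze": 60}}

```text
time: 1.87
eef_pos: [229.8, 297.5, 228.8]
ee_rot: [3.141, -0.001, -3.116]
contact_force: [0.5, -0.1, -0.2]
gripper_width: 1.001
```

>>> {"api": "drive_tool", "payload": {"series": [{"slide":[-0.71,-1,0],"delta_rot":[0,0,0.37],"grip":-1},{"slide":[-0.71,-1,0],"delta_rot":[0,0,0],"grip":-1},{"slide":[-0.71,-1,0],"delta_rot":[0,0,0],"grip":-1},{"slide":[-0.71,-1,0],"delta_rot":[0,0,0],"grip":-1},{"slide":[-0.71,-1,0],"delta_rot":[0,0,0],"grip":-1},{"slide":[-0.71,-1,0],"delta_rot":[0,0,0],"grip":-1},{"slide":[-0.71,-1,0],"delta_rot":[0,0,0],"grip":-1},{"slide":[-0.71,-1,0],"delta_rot":[0,0,0],"grip":-1}]}}

```text
time: 2.53
eef_pos: [377.1, 87.4, 230.9]
ee_rot: [3.138, 0.008, -3.141]
contact_force: [0.3, 0.1, 1.2]
gripper_width: 0.995
```

>>> {"api": "drive_tool", "payload": {"series": [{"slide":[-0.71,-1,0],"delta_rot":[0,0,0],"grip":-1},{"slide":[-0.71,-1,0],"delta_rot":[0,0,0],"grip":-1},{"slide":[-0.71,-1,0],"delta_rot":[0,0,0],"grip":-1},{"slide":[-0.71,-1,0],"delta_rot":[0,0,0],"grip":-1},{"slide":[-0.71,-1,0],"delta_rot":[0,0,0],"grip":-1},{"slide":[-0.71,-1,0],"delta_rot":[0,0,0],"grip":-1},{"slide":[-0.71,-1,0],"delta_rot":[0,0,0],"grip":-1},{"slide":[-0.71,-1,0],"delta_rot":[0,0,0],"grip":-1}]}}

```text
time: 3.2
eef_pos: [524.5, -125.5, 232.6]
ee_rot: [3.137, 0.013, 3.138]
contact_force: [-0.3, 0.7, 0.3]
gripper_width: 1.002
```

>>> {"api": "drive_tool", "payload": {"series": [{"slide":[-0.7,-0.8,0],"delta_rot":[0.06,0.19,0.05],"grip":-1},{"slide":[-0.7,-0.8,0],"delta_rot":[0,0,0],"grip":-1},{"slide":[-0.5,-0.7,0],"delta_rot":[0,0,0],"grip":-1},{"slide":[0,0,0],"delta_rot":[0,0,0],"grip":-1},{"slide":[0,0,0],"delta_rot":[0,0,0],"grip":-1}]}}

```text
time: 3.62
eef_pos: [575.8, -193.2, 229.5]
ee_rot: [-3.141, -0.002, 3.127]
contact_force: [0.4, 0.5, -0.1]
gripper_width: 0.997
```

Run:
```python
from h import *
o=ctrl.get_obs(); print(o['eef_pos'],o['ee_rot'],o['qvel'],o['time'])
c=read_camera('wrist'); save(c,'w1'); print(np.round(c['pose'],3).tolist(),c['fx'],c['fy'],c['cx'],c['cy'])
print(spot_in('wrist','red_grip')[:2],spot_in('wrist','red_center')[:2])
```

```text
[ 575.81868828 -193.18886614  229.46289348] [-3.14064545e+00 -2.30589125e-03  3.12687615e+00] [-0.02493534  0.04425379  0.02774254 -0.02274569 -0.01395093 -0.00389649] 3.6167
[[0.015, 0.962, 0.272, 507.274], [1.0, -0.014, -0.006, -191.065], [-0.002, 0.272, -0.962, 371.596], [0.0, 0.0, 0.0, 1.0]] 297.3186396354542 297.3186396354542 253.46208280007235 198.50862413458196
[{'centre': [264.2, 199.2], 'conf': 0.72}] [{'centre': [272.1, 129.7], 'conf': 0.82}]
```

View pics/w1.png

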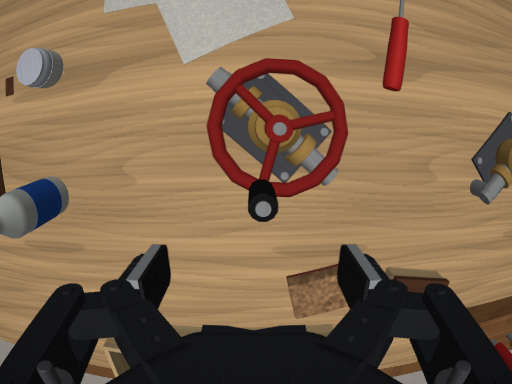

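```bash
cat >> h.py <<'E'
def fpt(c,u,v,z):
    dx,dy=u-c['cx'],v-c['cy']; r=np.hypot(dx,dy); t=r/c['fx']
    d=np.array([np.sin(t)*dx/max(r,1e-9),np.sin(t)*dy/max(r,1e-9),np.cos(t)]); P=np.array(c['pose'])
    r=P[:3,:3]@d; return P[:3,3]+r*(z-P[2,3])/r[2]
E
python3 - <<'E'
from h import *
c=read_camera('wrist')
print(fpt(c,263,208,160),fpt(c,279,128.5,103))
im=c['image'].astype(int)
m=(im[...,0]>70)&(im[...,0]>2.2*im[...,1])&(im[...,0]>2.2*im[...,2])
vs,us=np.nonzero(m); X=np.array([fpt(c,u,v,98) for u,v in zip(us,vs)])[:,:2]
d=np.hypot(*(X-[516,-170]).T); X=X[(d<80)&(d>40)]
f=lambda p: np.hypot(X[:,0]-p[0],X[:,1]-p[1])-60
s=least_squares(f,[516,-170],loss='soft_l1',f_scale=2); print(s.x,np.abs(f(s.x)).mean(),len(X))
E
```

```text
[ 574.12526986 -183.91803334  160.        ] [ 517.62894596 -167.45051478  103.        ]
[ 517.51714999 -168.73729274] 4.079774794723879 5290
```

>>> {"api": "drive_tool", "payload": {"series": [{"slide":[0.08,0.36,0.2],"delta_rot":[0,-0.03,-0.21],"grip":-1},{"slide":[0,0,0.8],"delta_rot":[0,0,0],"grip":-1},{"slide":[0,0,0.8],"delta_rot":[0,0,0],"grip":-1},{"slide":[0,0,0.4],"delta_rot":[0,0,0],"grip":-1},{"slide":[0,0,0],"delta_rot":[0,0,0],"grip":-1}]}}

```text
time: 4.23
eef_pos: [572.9, -178.0, 179.1]
ee_rot: [-3.138, 0.008, -3.134]
contact_force: [0.0, 0.2, -0.3]
gripper_width: 1.002
```

>>> {"api": "drive_tool", "payload": {"series": [{"slide":[-0.04,-0.26,0],"delta_rot":[-0.05,0.11,0.1],"grip":-1},{"slide":[0,0,0],"delta_rot":[0,0,0],"grip":-1},{"slide":[0,0,0],"delta_rot":[0,0,0],"grip":-1}]}}

```text
time: 4.48
eef_pos: [573.7, -183.8, 181.2]
ee_rot: [-3.141, 0.001, -3.14]
contact_force: [0.3, -0.5, -0.2]
gripper_width: 1.002
```

Aligned; descend 67 mm.

>>> {"api": "drive_tool", "payload": {"series": [{"slide":[0,0,0.7],"delta_rot":[0,0,0],"grip":-1},{"slide":[0,0,0.7],"delta_rot":[0,0,0],"grip":-1},{"slide":[0,0,0.7],"delta_rot":[0,0,0],"grip":-1},{"slide":[0,0,0.4],"delta_rot":[0,0,0],"grip":-1},{"slide":[0,0,0],"delta_rot":[0,0,0],"grip":-1},{"slide":[0,0,0],"delta_rot":[0,0,0],"grip":-1}]}}

```text
time: 4.98
eef_pos: [579.2, -187.5, 125.3]
ee_rot: [-3.135, 0.015, -3.141]
contact_force: [-0.8, 0.8, 0.5]
gripper_width: 1.001
```

>>> {"api": "drive_tool", "payload": {"series": [{"slide":[0.2,0.12,0.45],"delta_rot":[-0.09,0.2,0],"grip":-1},{"slide":[0,0,0],"delta_rot":[0,0,0],"grip":-1},{"slide":[0,0,0],"delta_rot":[0,0,0],"grip":-1}]}}

```text
time: 5.23
eef_pos: [575.6, -185.2, 116.2]
ee_rot: [-3.14, 0.004, 3.142]
contact_force: [0.0, 0.3, 0.8]
gripper_width: 1.0
```

Run:
```python
from h import *
c=read_camera('wrist'); save(c,'w2')
```

```text
(no output)
```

View pics/w2.png

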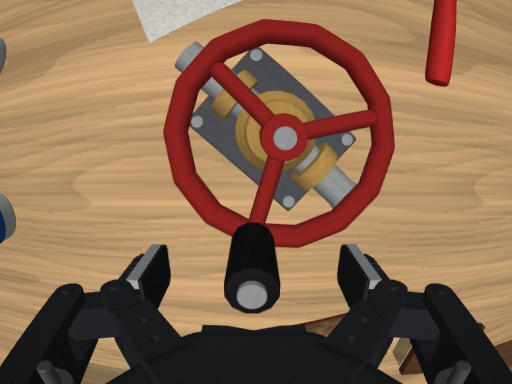

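>>> {"api": "drive_tool", "payload": {"series": [{"slide":[0.03,0.02,0.04],"delta_rot":[0,0.05,0],"grip":1},{"slide":[0,0,0],"delta_rot":[0,0,0],"grip":1},{"slide":[0,0,0],"delta_rot":[0,0,0],"grip":1},{"slide":[0,0,0],"delta_rot":[0,0,0],"grip":1},{"slide":[0,0,0],"delta_rot":[0,0,0],"grip":1},{"slide":[0,0,0],"delta_rot":[0,0,0],"grip":1},{"slide":[0,0,0],"delta_rot":[0,0,0],"grip":1}], "squeeze": 60}}

```text
time: 5.87
eef_pos: [575.5, -185.1, 116.9]
ee_rot: [-3.138, 0.002, 3.142]
contact_force: [0.5, -0.4, -0.9]
gripper_width: 0.265
```

Run:
```python
from h import *
c=read_camera('wrist'); save(c,'w3')
```

```text
(no output)
```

View pics/w3.png

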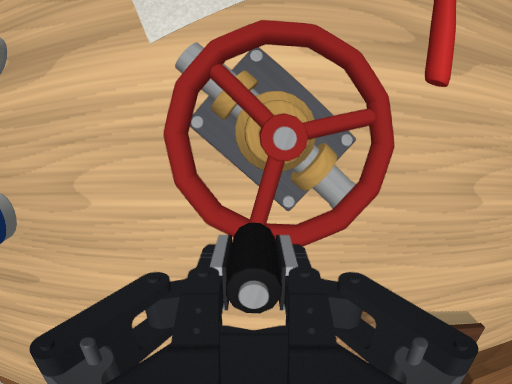

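```bash
cat >> h.py <<'E'
from scipy.spatial.transform import Rotation as Ro
import json,os
def plan(step,n=8,c=(517,-168.5),r=60,gain=1.0):
    o=ctrl.get_obs(); p=o['eef_pos']; R=Ro.from_euler('xyz',o['ee_rot']).as_matrix()
    a=np.arctan2(p[1]-c[1],p[0]-c[0]); print('t',round(o['time'],2),'az',round(np.degrees(a),1),'rad',round(np.hypot(p[0]-c[0],p[1]-c[1]),1),'z',round(p[2],1),'F',np.round(o['contact_force'],1),'rot',np.round(o['ee_rot'],3))
    # upright correction: target R = diag(-1,1,-1)
    rv=Ro.from_matrix(R.T@np.diag([-1.,1,-1])).as_rotvec(degrees=True)/4; 
    q=p.copy(); s=np.radians(step); rows=[]
    for i in range(n):
        b=a+s*(i+1); t=np.array([c[0]+r*np.cos(b),c[1]+r*np.sin(b),115.5])
        d=(t-q); d[2]*= 0.5 if i==0 else 0
        if i==0: # limit radial correction
            u=np.array([np.cos(b),np.sin(b),0]); 
        d=R.T@d/25*gain; rows.append({"slide":[round(float(v),2)+0.0 for v in d],"delta_rot":[round(float(v),2)+0.0 for v in rv*(0.7 if i==0 else 0)],"grip":1}); q=t
    print(json.dumps(rows))
E
python3 -c "
from h import *
plan(-10)"
```

```text
t 5.92 az -15.8 rad 60.8 z 116.9 F [ 0.2 -1.   0.6] rot [-3.138e+00  2.000e-03 -3.142e+00]
[{"slide": [0.18, -0.38, 0.03], "delta_rot": [-0.03, 0.02, 0.0], "grip": 1}, {"slide": [0.21, -0.36, 0.0], "delta_rot": [0.0, 0.0, 0.0], "grip": 1}, {"slide": [0.27, -0.32, 0.0], "delta_rot": [0.0, 0.0, 0.0], "grip": 1}, {"slide": [0.32, -0.26, 0.0], "delta_rot": [0.0, 0.0, 0.0], "grip": 1}, {"slide": [0.37, -0.2, 0.0], "delta_rot": [0.0, 0.0, 0.0], "grip": 1}, {"slide": [0.4, -0.14, 0.0], "delta_rot": [0.0, 0.0, 0.0], "grip": 1}, {"slide": [0.41, -0.07, 0.0], "delta_rot": [0.0, 0.0, 0.0], "grip": 1}, {"slide": [0.42, 0.01, 0.0], "delta_rot": [0.0, 0.0, 0.0], "grip": 1}]
```

>>> {"api": "drive_tool", "payload": {"series": [{"slide":[0.16,-0.38,0.03],"delta_rot":[-0.03,0.02,0.0],"grip":1},{"slide":[0.21,-0.36,0.0],"delta_rot":[0.0,0.0,0.0],"grip":1},{"slide":[0.27,-0.32,0.0],"delta_rot":[0.0,0.0,0.0],"grip":1},{"slide":[0.32,-0.26,0.0],"delta_rot":[0.0,0.0,0.0],"grip":1}]}}

```text
time: 6.25
eef_pos: [555.0, -216.3, 116.9]
ee_rot: [3.138, 0.009, -3.136]
contact_force: [1.8, 1.0, 0.6]
gripper_width: 0.266
```

```bash
python3 -c "
from h import *
plan(-10)"
```

```text
t 6.25 az -51.5 rad 61.1 z 116.9 F [1.8 1.  0.6] rot [ 3.138  0.009 -3.136]
[{"slide": [0.38, -0.2, 0.02], "delta_rot": [0.03, 0.09, 0.06], "grip": 1}, {"slide": [0.38, -0.16, 0.0], "delta_rot": [0.0, 0.0, 0.0], "grip": 1}, {"slide": [0.41, -0.1, 0.0], "delta_rot": [0.0, 0.0, 0.0], "grip": 1}, {"slide": [0.42, -0.02, 0.0], "delta_rot": [0.0, 0.0, 0.0], "grip": 1}, {"slide": [0.42, 0.05, 0.0], "delta_rot": [0.0, 0.0, 0.0], "grip": 1}, {"slide": [0.4, 0.12, 0.0], "delta_rot": [0.0, 0.0, 0.0], "grip": 1}, {"slide": [0.37, 0.19, 0.0], "delta_rot": [0.0, 0.0, 0.0], "grip": 1}, {"slide": [0.33, 0.25, 0.0], "delta_rot": [0.0, 0.0, 0.0], "grip": 1}]
```

>>> {"api": "drive_tool", "payload": {"series": [{"slide":[0.38,-0.2,0.02],"delta_rot":[0.03,0.09,0.06],"grip":1},{"slide":[0.38,-0.16,0.0],"delta_rot":[0.0,0.0,0.0],"grip":1},{"slide":[0.41,-0.1,0.0],"delta_rot":[0.0,0.0,0.0],"grip":1},{"slide":[0.42,-0.02,0.0],"delta_rot":[0.0,0.0,0.0],"grip":1},{"slide":[0.42,0.05,0.0],"delta_rot":[0.0,0.0,0.0],"grip":1},{"slide":[0.4,0.12,0.0],"delta_rot":[0.0,0.0,0.0],"grip":1},{"slide":[0.37,0.19,0.0],"delta_rot":[0.0,0.0,0.0],"grip":1},{"slide":[0.33,0.25,0.0],"delta_rot":[0.0,0.0,0.0],"grip":1}]}}

```text
time: 6.92
eef_pos: [473.7, -210.4, 116.9]
ee_rot: [3.125, 0.017, 3.141]
contact_force: [9.6, 3.8, -2.2]
gripper_width: 0.269
```

```bash
python3 -c "
from h import *
plan(-6)"
```

```text
t 6.92 az -136.0 rad 60.3 z 116.9 F [ 9.6  3.8 -2.2] rot [3.125 0.017 3.141]
[{"slide": [0.16, 0.2, 0.03], "delta_rot": [0.17, 0.17, 0.0], "grip": 1}, {"slide": [0.14, 0.21, 0.0], "delta_rot": [0.0, 0.0, 0.0], "grip": 1}, {"slide": [0.12, 0.22, 0.0], "delta_rot": [0.0, 0.0, 0.0], "grip": 1}, {"slide": [0.1, 0.23, 0.0], "delta_rot": [0.0, 0.0, 0.0], "grip": 1}, {"slide": [0.07, 0.24, 0.0], "delta_rot": [0.0, 0.0, 0.0], "grip": 1}, {"slide": [0.05, 0.25, 0.0], "delta_rot": [0.0, 0.0, 0.0], "grip": 1}, {"slide": [0.02, 0.25, 0.0], "delta_rot": [0.0, 0.0, 0.0], "grip": 1}, {"slide": [0.0, 0.25, 0.0], "delta_rot": [0.0, 0.0, 0.0], "grip": 1}]
```

>>> {"api": "drive_tool", "payload": {"series": [{"slide":[0.14,0.22,0.03],"delta_rot":[0.17,0.17,0.0],"grip":1},{"slide":[0.13,0.22,0.0],"delta_rot":[0.0,0.0,0.0],"grip":1},{"slide":[0.11,0.22,0.0],"delta_rot":[0.0,0.0,0.0],"grip":1},{"slide":[0.09,0.23,0.0],"delta_rot":[0.0,0.0,0.0],"grip":1},{"slide":[0.06,0.24,0.0],"delta_rot":[0.0,0.0,0.0],"grip":1},{"slide":[0.04,0.25,0.0],"delta_rot":[0.0,0.0,0.0],"grip":1},{"slide":[0.01,0.25,0.0],"delta_rot":[0.0,0.0,0.0],"grip":1},{"slide":[-0.01,0.25,0.0],"delta_rot":[0.0,0.0,0.0],"grip":1}]}}

```text
time: 7.58
eef_pos: [457.7, -167.2, 116.9]
ee_rot: [-3.136, 0.016, 3.136]
contact_force: [5.3, -2.6, -0.7]
gripper_width: 0.266
```

```bash
python3 -c "
from h import *
plan(-7)"
```

```text
t 7.58 az 178.7 rad 59.3 z 116.9 F [ 5.3 -2.6 -0.7] rot [-3.136  0.016  3.136]
[{"slide": [0.01, 0.29, 0.03], "delta_rot": [-0.06, 0.16, -0.06], "grip": 1}, {"slide": [-0.06, 0.29, 0.0], "delta_rot": [0.0, 0.0, 0.0], "grip": 1}, {"slide": [-0.09, 0.28, 0.0], "delta_rot": [0.0, 0.0, 0.0], "grip": 1}, {"slide": [-0.13, 0.26, 0.0], "delta_rot": [0.0, 0.0, 0.0], "grip": 1}, {"slide": [-0.16, 0.25, 0.0], "delta_rot": [0.0, 0.0, 0.0], "grip": 1}, {"slide": [-0.19, 0.23, 0.0], "delta_rot": [0.0, 0.0, 0.0], "grip": 1}, {"slide": [-0.21, 0.2, 0.0], "delta_rot": [0.0, 0.0, 0.0], "grip": 1}, {"slide": [-0.24, 0.17, 0.0], "delta_rot": [0.0, 0.0, 0.0], "grip": 1}]
```

>>> {"api": "drive_tool", "payload": {"series": [{"slide":[-0.02,0.29,0.0],"delta_rot":[-0.06,0.16,-0.06],"grip":1},{"slide":[-0.06,0.29,0.0],"delta_rot":[0.0,0.05,0.0],"grip":1},{"slide":[-0.09,0.28,0.0],"delta_rot":[0.0,0.0,0.0],"grip":1},{"slide":[-0.13,0.26,0.0],"delta_rot":[0.0,0.0,0.0],"grip":1},{"slide":[-0.16,0.25,0.0],"delta_rot":[0.0,0.0,0.0],"grip":1},{"slide":[-0.19,0.23,0.0],"delta_rot":[0.0,0.0,0.0],"grip":1},{"slide":[-0.21,0.2,0.0],"delta_rot":[0.0,0.0,0.0],"grip":1},{"slide":[-0.24,0.17,0.0],"delta_rot":[0.0,0.0,0.0],"grip":1}]}}

```text
time: 8.25
eef_pos: [484.0, -119.4, 116.8]
ee_rot: [-3.129, -0.003, 3.134]
contact_force: [-0.3, -5.0, 0.1]
gripper_width: 0.265
```

```bash
python3 -c "
from h import *
plan(-7)"
```

```text
t 8.25 az 123.9 rad 59.1 z 116.8 F [-0.3 -5.   0.1] rot [-3.129e+00 -3.000e-03  3.134e+00]
[{"slide": [-0.23, 0.18, 0.02], "delta_rot": [-0.13, -0.03, -0.08], "grip": 1}, {"slide": [-0.27, 0.12, 0.0], "delta_rot": [0.0, 0.0, 0.0], "grip": 1}, {"slide": [-0.28, 0.09, 0.0], "delta_rot": [0.0, 0.0, 0.0], "grip": 1}, {"slide": [-0.29, 0.05, 0.0], "delta_rot": [0.0, 0.0, 0.0], "grip": 1}, {"slide": [-0.29, 0.01, 0.0], "delta_rot": [0.0, 0.0, 0.0], "grip": 1}, {"slide": [-0.29, -0.02, 0.0], "delta_rot": [0.0, 0.0, 0.0], "grip": 1}, {"slide": [-0.29, -0.06, 0.0], "delta_rot": [0.0, 0.0, 0.0], "grip": 1}, {"slide": [-0.28, -0.09, 0.0], "delta_rot": [0.0, 0.0, 0.0], "grip": 1}]
```

>>> {"api": "drive_tool", "payload": {"series": [{"slide":[-0.24,0.15,0.0],"delta_rot":[-0.13,-0.03,-0.08],"grip":1},{"slide":[-0.27,0.12,0.0],"delta_rot":[-0.05,0.0,0.0],"grip":1},{"slide":[-0.28,0.09,0.0],"delta_rot":[0.0,0.0,0.0],"grip":1},{"slide":[-0.29,0.05,0.0],"delta_rot":[0.0,0.0,0.0],"grip":1},{"slide":[-0.29,0.01,0.0],"delta_rot":[0.0,0.0,0.0],"grip":1},{"slide":[-0.29,-0.02,0.0],"delta_rot":[0.0,0.0,0.0],"grip":1},{"slide":[-0.29,-0.06,0.0],"delta_rot":[0.0,0.0,0.0],"grip":1},{"slide":[-0.28,-0.09,0.0],"delta_rot":[0.0,0.0,0.0],"grip":1}]}}

```text
time: 8.92
eef_pos: [538.7, -113.0, 116.8]
ee_rot: [-3.135, -0.017, 3.141]
contact_force: [-4.9, -5.0, 3.9]
gripper_width: 0.263
```

```bash
python3 -c "
from h import *
plan(-7)"
```

```text
t 8.92 az 68.6 rad 59.6 z 116.8 F [-4.9 -5.   3.9] rot [-3.135 -0.017  3.141]
[{"slide": [-0.27, -0.11, 0.02], "delta_rot": [-0.07, -0.17, -0.01], "grip": 1}, {"slide": [-0.25, -0.15, 0.0], "delta_rot": [0.0, 0.0, 0.0], "grip": 1}, {"slide": [-0.23, -0.18, 0.0], "delta_rot": [0.0, 0.0, 0.0], "grip": 1}, {"slide": [-0.2, -0.21, 0.0], "delta_rot": [0.0, 0.0, 0.0], "grip": 1}, {"slide": [-0.18, -0.23, 0.0], "delta_rot": [0.0, 0.0, 0.0], "grip": 1}, {"slide": [-0.15, -0.25, 0.0], "delta_rot": [0.0, 0.0, 0.0], "grip": 1}, {"slide": [-0.12, -0.27, 0.0], "delta_rot": [0.0, 0.0, 0.0], "grip": 1}, {"slide": [-0.08, -0.28, 0.0], "delta_rot": [0.0, 0.0, 0.0], "grip": 1}]
```

>>> {"api": "drive_tool", "payload": {"series": [{"slide":[-0.27,-0.13,0.0],"delta_rot":[-0.07,-0.17,-0.01],"grip":1},{"slide":[-0.25,-0.15,0.0],"delta_rot":[0.0,-0.05,0.0],"grip":1},{"slide":[-0.23,-0.18,0.0],"delta_rot":[0.0,0.0,0.0],"grip":1},{"slide":[-0.2,-0.21,0.0],"delta_rot":[0.0,0.0,0.0],"grip":1},{"slide":[-0.18,-0.23,0.0],"delta_rot":[0.0,0.0,0.0],"grip":1},{"slide":[-0.15,-0.25,0.0],"delta_rot":[0.0,0.0,0.0],"grip":1},{"slide":[-0.12,-0.27,0.0],"delta_rot":[0.0,0.0,0.0],"grip":1},{"slide":[-0.08,-0.28,0.0],"delta_rot":[0.0,0.0,0.0],"grip":1}]}}

```text
time: 9.58
eef_pos: [556.9, -124.5, 116.5]
ee_rot: [3.079, -0.051, -3.125]
contact_force: [-7.8, 16.0, 10.5]
gripper_width: 0.265
```

```bash
python3 -c "
from h import *
plan(-7)"
```

```text
t 9.58 az 47.8 rad 59.5 z 116.5 F [-7.8 16.  10.5] rot [ 3.079 -0.051 -3.125]
[{"slide": [-0.22, -0.2, 0.0], "delta_rot": [0.63, -0.52, 0.15], "grip": 1}, {"slide": [-0.17, -0.24, -0.02], "delta_rot": [0.0, 0.0, 0.0], "grip": 1}, {"slide": [-0.14, -0.25, -0.02], "delta_rot": [0.0, 0.0, 0.0], "grip": 1}, {"slide": [-0.11, -0.27, -0.02], "delta_rot": [0.0, 0.0, 0.0], "grip": 1}, {"slide": [-0.08, -0.28, -0.02], "delta_rot": [0.0, 0.0, 0.0], "grip": 1}, {"slide": [-0.04, -0.29, -0.02], "delta_rot": [0.0, 0.0, 0.0], "grip": 1}, {"slide": [-0.01, -0.29, -0.02], "delta_rot": [0.0, 0.0, 0.0], "grip": 1}, {"slide": [0.03, -0.29, -0.02], "delta_rot": [0.0, 0.0, 0.0], "grip": 1}]
```

>>> {"api": "drive_tool", "payload": {"series": [{"slide":[0,0,0.0],"delta_rot":[0.9,-0.75,0.2],"grip":1},{"slide":[-0.06,-0.05,0.0],"delta_rot":[0.0,0.0,0.0],"grip":1},{"slide":[-0.06,-0.05,0.0],"delta_rot":[0.0,0.0,0.0],"grip":1}]}}

```text
time: 9.83
eef_pos: [556.6, -123.2, 115.1]
ee_rot: [3.138, -0.01, -3.137]
contact_force: [-0.3, -3.2, 2.3]
gripper_width: 0.263
```

```bash
cat >> h.py <<'E'
def grasp(c=(517,-168.5)):
    o=ctrl.get_obs(); R=Ro.from_euler('xyz',o['ee_rot']).as_matrix(); g=o['eef_pos']-R[:,2]*ctrl.tcp_to_grasp
    print('grasp',np.round(g,2),'az',round(np.degrees(np.arctan2(g[1]-c[1],g[0]-c[0])),2),'rad',round(np.hypot(g[0]-c[0],g[1]-c[1]),2))
    return g
E
python3 -c "
from h import *
grasp();plan(-7,1)"
```

```text
grasp [ 556.78 -123.31  133.82] az 48.64 rad 60.21
t 9.83 az 48.8 rad 60.1 z 115.1 F [-0.3 -3.2  2.3] rot [ 3.138 -0.01  -3.137]
[{"slide": [-0.2, -0.21, -0.01], "delta_rot": [0.03, -0.1, 0.04], "grip": 1}]
```

>>> {"api": "drive_tool", "payload": {"series": [{"slide":[-0.1,-0.09,0.0],"delta_rot":[0.03,-0.1,0.04],"grip":1},{"slide":[-0.1,-0.09,0.0],"delta_rot":[0.0,0.0,0.0],"grip":1},{"slide":[-0.1,-0.09,0.0],"delta_rot":[0.0,0.0,0.0],"grip":1}]}}

```text
time: 10.08
eef_pos: [558.0, -124.6, 115.0]
ee_rot: [3.129, -0.018, -3.137]
contact_force: [-10.6, 4.8, 9.3]
gripper_width: 0.266
```

```bash
python3 -c "
from h import *
grasp();plan(-7,1)"
```

```text
grasp [ 558.37 -124.82  133.72] az 46.55 rad 60.16
t 10.08 az 46.9 rad 60.1 z 115.0 F [-10.6   4.8   9.3] rot [ 3.129 -0.018 -3.137]
[{"slide": [-0.2, -0.22, -0.02], "delta_rot": [0.12, -0.18, 0.04], "grip": 1}]
```

>>> {"api": "drive_tool", "payload": {"series": [{"slide":[-0.2,-0.19,0.0],"delta_rot":[0.12,-0.18,0.04],"grip":1},{"slide":[-0.2,-0.19,0.0],"delta_rot":[0.1,-0.1,0.0],"grip":1},{"slide":[-0.2,-0.19,0.0],"delta_rot":[0.1,-0.1,0.0],"grip":1}]}}

```text
time: 10.33
eef_pos: [558.1, -124.7, 115.0]
ee_rot: [3.122, -0.024, -3.135]
contact_force: [-15.7, 10.7, 12.8]
gripper_width: 0.267
```

```bash
python3 -c "
from h import *
grasp();plan(-7,1)
c=read_camera('wrist'); save(c,'stop'); o=read_camera('scene'); save(o,'stops')
im=cv2.imread('pics/stops.png'); cv2.imwrite('pics/stopsz.png',cv2.resize(im[120:290,120:280],(640,680)[:2],interpolation=cv2.INTER_CUBIC)[:600])"
```

```text
grasp [ 558.54 -125.05  133.64] az 46.29 rad 60.11
t 10.33 az 46.9 rad 60.1 z 115.0 F [-15.7  10.7  12.8] rot [ 3.122 -0.024 -3.135]
[{"slide": [-0.2, -0.22, -0.02], "delta_rot": [0.2, -0.25, 0.06], "grip": 1}]
```

View pics/stop.png

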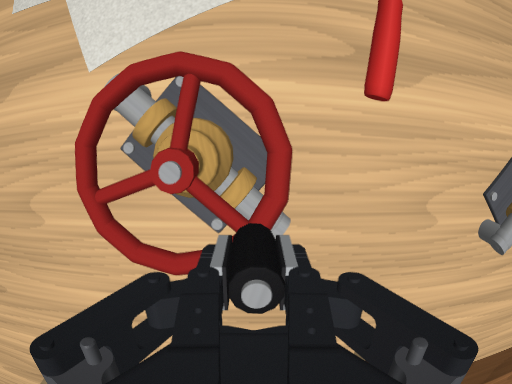

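```bash
cat >> h.py <<'E'
def spokes(c):
    im=c['image'].astype(int)
    m=(im[...,0]>60)&(im[...,0]>2.2*im[...,1])&(im[...,0]>2.2*im[...,2])
    vs,us=np.nonzero(m); X=np.array([fpt(c,u,v,98) for u,v in zip(us,vs)])[:,:2]
    x0=np.array([517,-168.5]); d=np.hypot(*(X-x0).T); Y=X[(d<75)&(d>45)]
    f=lambda p: np.hypot(Y[:,0]-p[0],Y[:,1]-p[1])-60
    s=least_squares(f,x0,loss='soft_l1',f_scale=2).x
    e=X-s; d=np.hypot(*e.T); a=np.arctan2(e[:,1],e[:,0])[(d>22)&(d<47)]
    k=np.angle(np.exp(3j*a).mean())/3
    # robust: median around each spoke
    out=[]
    for j in range(3):
        b=np.angle(np.exp(1j*(a-k-j*2*np.pi/3))); b=b[np.abs(b)<0.3]; out.append((round(np.degrees(k)+120*j+np.degrees(np.median(b)),2),len(b)))
    print('centre',s,'spokes',out)
E
python3 -c "
from h import *
c=read_camera('wrist'); spokes(c); o=c; np.savez('stop.npz',image=c['image'])
grasp();plan(12,8)"
```

```text
centre [ 518.02874584 -167.87276273] spokes [(np.float64(49.53), 738), (np.float64(167.97), 795), (np.float64(287.26), 577)]
grasp [ 558.58 -125.05  133.69] az 46.26 rad 60.14
t 10.48 az 46.8 rad 60.1 z 115.0 F [-15.4   9.7  13.8] rot [ 3.122 -0.024 -3.135]
[{"slide": [0.4, 0.3, 0.01], "delta_rot": [0.2, -0.25, 0.06], "grip": 1}, {"slide": [0.45, 0.22, 0.02], "delta_rot": [0.0, 0.0, 0.0], "grip": 1}, {"slide": [0.49, 0.12, 0.01], "delta_rot": [0.0, 0.0, 0.0], "grip": 1}, {"slide": [0.5, 0.01, 0.01], "delta_rot": [0.0, 0.0, 0.0], "grip": 1}, {"slide": [0.49, -0.09, 0.01], "delta_rot": [0.0, 0.0, 0.0], "grip": 1}, {"slide": [0.46, -0.19, 0.01], "delta_rot": [0.0, 0.0, 0.0], "grip": 1}, {"slide": [0.41, -0.28, 0.0], "delta_rot": [0.0, 0.0, 0.0], "grip": 1}, {"slide": [0.35, -0.36, 0.0], "delta_rot": [0.0, 0.0, 0.0], "grip": 1}]
```

>>> {"api": "drive_tool", "payload": {"series": [{"slide":[0.4,0.32,0.0],"delta_rot":[0.25,-0.35,0.06],"grip":1},{"slide":[0.45,0.22,0.0],"delta_rot":[0.0,0.0,0.0],"grip":1},{"slide":[0.49,0.12,0.0],"delta_rot":[0.0,0.0,0.0],"grip":1},{"slide":[0.5,0.01,0.0],"delta_rot":[0.0,0.0,0.0],"grip":1},{"slide":[0.49,-0.09,0.0],"delta_rot":[0.0,0.0,0.0],"grip":1},{"slide":[0.46,-0.19,0.0],"delta_rot":[0.0,0.0,0.0],"grip":1},{"slide":[0.41,-0.28,0.0],"delta_rot":[0.0,0.0,0.0],"grip":1},{"slide":[0.35,-0.36,0.0],"delta_rot":[0.0,0.0,0.0],"grip":1}]}}

```text
time: 11.15
eef_pos: [479.5, -123.8, 115.0]
ee_rot: [3.12, 0.022, -3.131]
contact_force: [-1.4, 6.7, 6.9]
gripper_width: 0.263
```

```bash
python3 -c "
from h import *
grasp();plan(12,8)"
```

```text
grasp [ 479.05 -124.2   133.73] az 130.58 rad 58.34
t 11.15 az 130.0 rad 58.4 z 115.0 F [-1.4  6.7  6.9] rot [ 3.12   0.022 -3.131]
[{"slide": [0.39, -0.31, -0.02], "delta_rot": [0.21, 0.22, 0.1], "grip": 1}, {"slide": [0.27, -0.42, -0.01], "delta_rot": [0.0, 0.0, 0.0], "grip": 1}, {"slide": [0.18, -0.47, -0.01], "delta_rot": [0.0, 0.0, 0.0], "grip": 1}, {"slide": [0.07, -0.5, -0.01], "delta_rot": [0.0, 0.0, 0.0], "grip": 1}, {"slide": [-0.03, -0.5, -0.01], "delta_rot": [0.0, 0.0, 0.0], "grip": 1}, {"slide": [-0.13, -0.48, -0.01], "delta_rot": [0.0, 0.0, 0.0], "grip": 1}, {"slide": [-0.23, -0.45, 0.0], "delta_rot": [0.0, 0.0, 0.0], "grip": 1}, {"slide": [-0.32, -0.39, 0.0], "delta_rot": [0.0, 0.0, 0.0], "grip": 1}]
```

>>> {"api": "drive_tool", "payload": {"series": [{"slide":[0.36,-0.32,0.0],"delta_rot":[0.21,0.22,0.1],"grip":1},{"slide":[0.27,-0.42,0.0],"delta_rot":[0.07,0.07,0.0],"grip":1},{"slide":[0.18,-0.47,0.0],"delta_rot":[0.0,0.0,0.0],"grip":1},{"slide":[0.07,-0.5,0.0],"delta_rot":[0.0,0.0,0.0],"grip":1},{"slide":[-0.03,-0.5,0.0],"delta_rot":[0.0,0.0,0.0],"grip":1},{"slide":[-0.13,-0.48,0.0],"delta_rot":[0.0,0.0,0.0],"grip":1},{"slide":[-0.23,-0.45,0.0],"delta_rot":[0.0,0.0,0.0],"grip":1},{"slide":[-0.32,-0.39,0.0],"delta_rot":[0.0,0.0,0.0],"grip":1}]}}

```text
time: 11.82
eef_pos: [476.2, -212.0, 115.0]
ee_rot: [3.125, 0.006, -3.134]
contact_force: [0.3, 5.3, 4.7]
gripper_width: 0.263
```

```bash
sed -i 's/c=(517,-168.5)/c=(517.7,-169.2)/' h.py; python3 -c "
from h import *
grasp();plan(12,8)"
```

```text
grasp [ 476.11 -212.36  133.73] az -133.94 rad 59.94
t 11.82 az -134.1 rad 59.6 z 115.0 F [0.3 5.3 4.7] rot [ 3.125  0.006 -3.134]
[{"slide": [-0.38, -0.32, -0.01], "delta_rot": [0.17, 0.06, 0.08], "grip": 1}, {"slide": [-0.45, -0.22, 0.0], "delta_rot": [0.0, 0.0, 0.0], "grip": 1}, {"slide": [-0.49, -0.13, 0.0], "delta_rot": [0.0, 0.0, 0.0], "grip": 1}, {"slide": [-0.5, -0.02, 0.0], "delta_rot": [0.0, 0.0, 0.0], "grip": 1}, {"slide": [-0.49, 0.08, 0.0], "delta_rot": [0.0, 0.0, 0.0], "grip": 1}, {"slide": [-0.47, 0.18, 0.01], "delta_rot": [0.0, 0.0, 0.0], "grip": 1}, {"slide": [-0.42, 0.28, 0.01], "delta_rot": [0.0, 0.0, 0.0], "grip": 1}, {"slide": [-0.35, 0.36, 0.01], "delta_rot": [0.0, 0.0, 0.0], "grip": 1}]
```

Travelled 179° open so far.

>>> {"api": "drive_tool", "payload": {"series": [{"slide":[-0.38,-0.32,0.0],"delta_rot":[0.17,0.06,0.08],"grip":1},{"slide":[-0.45,-0.22,0.0],"delta_rot":[0.06,0.0,0.0],"grip":1},{"slide":[-0.49,-0.13,0.0],"delta_rot":[0.0,0.0,0.0],"grip":1},{"slide":[-0.5,-0.02,0.0],"delta_rot":[0.0,0.0,0.0],"grip":1},{"slide":[-0.49,0.08,0.0],"delta_rot":[0.0,0.0,0.0],"grip":1},{"slide":[-0.47,0.18,0.0],"delta_rot":[0.0,0.0,0.0],"grip":1},{"slide":[-0.42,0.28,0.0],"delta_rot":[0.0,0.0,0.0],"grip":1},{"slide":[-0.35,0.36,0.0],"delta_rot":[0.0,0.0,0.0],"grip":1}]}}

```text
time: 12.48
eef_pos: [565.5, -206.4, 115.0]
ee_rot: [3.119, -0.009, 3.14]
contact_force: [-8.2, 2.3, 6.7]
gripper_width: 0.262
```

```bash
python3 -c "
from h import *
grasp();plan(12,8)"
```

```text
grasp [ 565.69 -206.83  133.68] az -38.1 rad 60.99
t 12.48 az -37.9 rad 60.6 z 115.0 F [-8.2  2.3  6.7] rot [ 3.119 -0.009  3.14 ]
[{"slide": [-0.25, 0.44, 0.0], "delta_rot": [0.23, -0.09, -0.02], "grip": 1}, {"slide": [-0.17, 0.47, 0.01], "delta_rot": [0.0, 0.0, 0.0], "grip": 1}, {"slide": [-0.07, 0.5, 0.01], "delta_rot": [0.0, 0.0, 0.0], "grip": 1}, {"slide": [0.04, 0.5, 0.01], "delta_rot": [0.0, 0.0, 0.0], "grip": 1}, {"slide": [0.14, 0.48, 0.01], "delta_rot": [0.0, 0.0, 0.0], "grip": 1}, {"slide": [0.24, 0.44, 0.01], "delta_rot": [0.0, 0.0, 0.0], "grip": 1}, {"slide": [0.32, 0.38, 0.01], "delta_rot": [0.0, 0.0, 0.0], "grip": 1}, {"slide": [0.4, 0.31, 0.01], "delta_rot": [0.0, 0.0, 0.0], "grip": 1}]
```

>>> {"api": "drive_tool", "payload": {"series": [{"slide":[-0.25,0.44,-0.02],"delta_rot":[0.25,-0.1,-0.02],"grip":1},{"slide":[-0.17,0.47,0.0],"delta_rot":[0.07,0.0,0.0],"grip":1},{"slide":[-0.07,0.5,0.0],"delta_rot":[0.0,0.0,0.0],"grip":1},{"slide":[0.04,0.5,0.0],"delta_rot":[0.0,0.0,0.0],"grip":1},{"slide":[0.14,0.48,0.0],"delta_rot":[0.0,0.0,0.0],"grip":1},{"slide":[0.24,0.44,0.0],"delta_rot":[0.0,0.0,0.0],"grip":1},{"slide":[0.32,0.38,0.0],"delta_rot":[0.0,0.0,0.0],"grip":1},{"slide":[0.4,0.31,0.0],"delta_rot":[0.0,0.0,0.0],"grip":1}]}}

```text
time: 13.15
eef_pos: [556.6, -122.9, 115.0]
ee_rot: [-3.133, 0.008, 3.134]
contact_force: [2.3, -3.6, 2.3]
gripper_width: 0.266
```

```bash
python3 -c "
from h import *
grasp();plan(12,8)"
```

```text
grasp [ 556.45 -122.74  133.74] az 50.17 rad 60.5
t 13.15 az 50.0 rad 60.5 z 115.0 F [ 2.3 -3.6  2.3] rot [-3.133  0.008  3.134]
[{"slide": [0.43, 0.26, -0.01], "delta_rot": [-0.09, 0.08, -0.08], "grip": 1}, {"slide": [0.47, 0.18, -0.01], "delta_rot": [0.0, 0.0, 0.0], "grip": 1}, {"slide": [0.49, 0.08, 0.0], "delta_rot": [0.0, 0.0, 0.0], "grip": 1}, {"slide": [0.5, -0.02, 0.0], "delta_rot": [0.0, 0.0, 0.0], "grip": 1}, {"slide": [0.49, -0.12, 0.0], "delta_rot": [0.0, 0.0, 0.0], "grip": 1}, {"slide": [0.45, -0.22, 0.0], "delta_rot": [0.0, 0.0, 0.0], "grip": 1}, {"slide": [0.39, -0.31, 0.0], "delta_rot": [0.0, 0.0, 0.0], "grip": 1}, {"slide": [0.32, -0.39, 0.0], "delta_rot": [0.0, 0.0, 0.0], "grip": 1}]
```

One full turn open (363°). Second turn.

>>> {"api": "drive_tool", "payload": {"series": [{"slide":[0.43,0.26,0.0],"delta_rot":[-0.09,0.1,-0.08],"grip":1},{"slide":[0.47,0.18,0.0],"delta_rot":[0.0,0.0,0.0],"grip":1},{"slide":[0.49,0.08,0.0],"delta_rot":[0.0,0.0,0.0],"grip":1},{"slide":[0.5,-0.02,0.0],"delta_rot":[0.0,0.0,0.0],"grip":1},{"slide":[0.49,-0.12,0.0],"delta_rot":[0.0,0.0,0.0],"grip":1},{"slide":[0.45,-0.22,0.0],"delta_rot":[0.0,0.0,0.0],"grip":1},{"slide":[0.39,-0.31,0.0],"delta_rot":[0.0,0.0,0.0],"grip":1},{"slide":[0.32,-0.39,0.0],"delta_rot":[0.0,0.0,0.0],"grip":1}]}}

```text
time: 13.82
eef_pos: [472.6, -130.6, 115.0]
ee_rot: [-3.141, 0.028, -3.136]
contact_force: [1.9, 1.9, 2.7]
gripper_width: 0.261
```

```bash
python3 -c "
from h import *
grasp();plan(12,8)"
```

```text
grasp [ 472.12 -130.56  133.72] az 139.71 rad 59.75
t 13.82 az 139.4 rad 59.4 z 115.0 F [1.9 1.9 2.7] rot [-3.141  0.028 -3.136]
[{"slide": [0.31, -0.39, -0.02], "delta_rot": [-0.01, 0.28, 0.06], "grip": 1}, {"slide": [0.2, -0.46, 0.0], "delta_rot": [0.0, 0.0, 0.0], "grip": 1}, {"slide": [0.1, -0.49, 0.0], "delta_rot": [0.0, 0.0, 0.0], "grip": 1}, {"slide": [-0.01, -0.5, 0.0], "delta_rot": [0.0, 0.0, 0.0], "grip": 1}, {"slide": [-0.11, -0.49, 0.0], "delta_rot": [0.0, 0.0, 0.0], "grip": 1}, {"slide": [-0.21, -0.45, 0.01], "delta_rot": [0.0, 0.0, 0.0], "grip": 1}, {"slide": [-0.3, -0.4, 0.01], "delta_rot": [0.0, 0.0, 0.0], "grip": 1}, {"slide": [-0.38, -0.33, 0.01], "delta_rot": [0.0, 0.0, 0.0], "grip": 1}]
```

>>> {"api": "drive_tool", "payload": {"series": [{"slide":[0.31,-0.39,0.0],"delta_rot":[0.0,0.3,0.06],"grip":1},{"slide":[0.2,-0.46,0.0],"delta_rot":[0.0,0.08,0.0],"grip":1},{"slide":[0.1,-0.49,0.0],"delta_rot":[0.0,0.0,0.0],"grip":1},{"slide":[-0.01,-0.5,0.0],"delta_rot":[0.0,0.0,0.0],"grip":1},{"slide":[-0.11,-0.49,0.0],"delta_rot":[0.0,0.0,0.0],"grip":1},{"slide":[-0.21,-0.45,0.0],"delta_rot":[0.0,0.0,0.0],"grip":1},{"slide":[-0.3,-0.4,0.0],"delta_rot":[0.0,0.0,0.0],"grip":1},{"slide":[-0.38,-0.33,0.0],"delta_rot":[0.0,0.0,0.0],"grip":1}]}}

```text
time: 14.48
eef_pos: [482.9, -217.7, 115.0]
ee_rot: [3.129, 0.006, -3.137]
contact_force: [1.4, 6.8, 5.0]
gripper_width: 0.267
```

```bash
python3 -c "
from h import *
grasp();plan(12,8)"
```

```text
grasp [ 482.81 -217.96  133.7 ] az -125.58 rad 59.96
t 14.48 az -125.6 rad 59.7 z 115.0 F [1.4 6.8 5. ] rot [ 3.129  0.006 -3.137]
[{"slide": [-0.43, -0.26, -0.01], "delta_rot": [0.13, 0.06, 0.05], "grip": 1}, {"slide": [-0.48, -0.15, 0.0], "delta_rot": [0.0, 0.0, 0.0], "grip": 1}, {"slide": [-0.5, -0.05, 0.0], "delta_rot": [0.0, 0.0, 0.0], "grip": 1}, {"slide": [-0.5, 0.05, 0.0], "delta_rot": [0.0, 0.0, 0.0], "grip": 1}, {"slide": [-0.48, 0.16, 0.0], "delta_rot": [0.0, 0.0, 0.0], "grip": 1}, {"slide": [-0.43, 0.25, 0.01], "delta_rot": [0.0, 0.0, 0.0], "grip": 1}, {"slide": [-0.37, 0.34, 0.01], "delta_rot": [0.0, 0.0, 0.0], "grip": 1}, {"slide": [-0.29, 0.41, 0.01], "delta_rot": [0.0, 0.0, 0.0], "grip": 1}]
```

>>> {"api": "drive_tool", "payload": {"series": [{"slide":[-0.43,-0.26,0.0],"delta_rot":[0.16,0.06,0.05],"grip":1},{"slide":[-0.48,-0.15,0.0],"delta_rot":[0.05,0.0,0.0],"grip":1},{"slide":[-0.5,-0.05,0.0],"delta_rot":[0.0,0.0,0.0],"grip":1},{"slide":[-0.5,0.05,0.0],"delta_rot":[0.0,0.0,0.0],"grip":1},{"slide":[-0.48,0.16,0.0],"delta_rot":[0.0,0.0,0.0],"grip":1},{"slide":[-0.43,0.25,0.0],"delta_rot":[0.0,0.0,0.0],"grip":1},{"slide":[-0.37,0.34,0.0],"delta_rot":[0.0,0.0,0.0],"grip":1},{"slide":[-0.29,0.41,0.0],"delta_rot":[0.0,0.0,0.0],"grip":1}]}}

```text
time: 15.15
eef_pos: [567.7, -203.1, 115.0]
ee_rot: [3.136, -0.02, 3.136]
contact_force: [-4.8, -0.9, 5.9]
gripper_width: 0.263
```

```bash
python3 -c "
from h import *
grasp();plan(9,8)"
```

```text
grasp [ 568.12 -203.23  133.68] az -34.02 rad 60.83
t 15.15 az -34.1 rad 60.5 z 115.0 F [-4.8 -0.9  5.9] rot [ 3.136 -0.02   3.136]
[{"slide": [-0.17, 0.34, -0.01], "delta_rot": [0.06, -0.2, -0.06], "grip": 1}, {"slide": [-0.13, 0.35, 0.0], "delta_rot": [0.0, 0.0, 0.0], "grip": 1}, {"slide": [-0.07, 0.37, 0.0], "delta_rot": [0.0, 0.0, 0.0], "grip": 1}, {"slide": [-0.01, 0.38, 0.0], "delta_rot": [0.0, 0.0, 0.0], "grip": 1}, {"slide": [0.04, 0.37, 0.0], "delta_rot": [0.0, 0.0, 0.0], "grip": 1}, {"slide": [0.1, 0.36, 0.0], "delta_rot": [0.0, 0.0, 0.0], "grip": 1}, {"slide": [0.16, 0.34, 0.01], "delta_rot": [0.0, 0.0, 0.0], "grip": 1}, {"slide": [0.21, 0.31, 0.01], "delta_rot": [0.0, 0.0, 0.0], "grip": 1}]
```

>>> {"api": "drive_tool", "payload": {"series": [{"slide":[-0.17,0.34,0.0],"delta_rot":[0.07,-0.22,-0.06],"grip":1},{"slide":[-0.13,0.35,0.0],"delta_rot":[0.0,-0.06,0.0],"grip":1},{"slide":[-0.07,0.37,0.0],"delta_rot":[0.0,0.0,0.0],"grip":1},{"slide":[-0.01,0.38,0.0],"delta_rot":[0.0,0.0,0.0],"grip":1},{"slide":[0.04,0.37,0.0],"delta_rot":[0.0,0.0,0.0],"grip":1},{"slide":[0.1,0.36,0.0],"delta_rot":[0.0,0.0,0.0],"grip":1},{"slide":[0.1,0.21,0.0],"delta_rot":[0.0,0.0,0.0],"grip":1},{"slide":[0.1,0.16,0.0],"delta_rot":[0.0,0.0,0.0],"grip":1}]}}

```text
time: 15.82
eef_pos: [573.3, -146.0, 115.0]
ee_rot: [-3.129, 0.0, 3.134]
contact_force: [4.0, -1.4, 3.8]
gripper_width: 0.265
```

```bash
python3 -c "
from h import *
grasp();plan(4,2)"
```

```text
grasp [ 573.31 -145.75  133.65] az 22.86 rad 60.35
t 15.82 az 22.7 rad 60.3 z 115.0 F [ 4.  -1.4  3.8] rot [-3.129  0.     3.134]
[{"slide": [0.08, 0.15, -0.01], "delta_rot": [-0.12, 0.0, -0.07], "grip": 1}, {"slide": [0.08, 0.15, 0.0], "delta_rot": [0.0, 0.0, 0.0], "grip": 1}]
```

>>> {"api": "drive_tool", "payload": {"series": [{"slide":[0.08,0.15,0.0],"delta_rot":[-0.14,0.0,-0.09],"grip":1},{"slide":[0.08,0.15,0.0],"delta_rot":[-0.03,0.0,0.0],"grip":1},{"slide":[0.09,0.14,0.0],"delta_rot":[0.0,0.0,0.0],"grip":1},{"slide":[0.1,0.13,0.0],"delta_rot":[0.0,0.0,0.0],"grip":1},{"slide":[0.06,0.08,0.0],"delta_rot":[0.0,0.0,0.0],"grip":1},{"slide":[0,0,0.0],"delta_rot":[0.0,0.0,0.0],"grip":1}]}}

```text
time: 16.32
eef_pos: [560.7, -127.1, 114.9]
ee_rot: [-3.141, -0.001, -3.14]
contact_force: [3.2, -0.8, 3.8]
gripper_width: 0.263
```

```bash
python3 -c "
from h import *
grasp();plan(2,2)"
```

```text
grasp [ 560.74 -127.08  133.65] az 44.38 rad 60.22
t 16.32 az 44.4 rad 60.2 z 114.9 F [ 3.2 -0.8  3.8] rot [-3.141e+00 -1.000e-03 -3.140e+00]
[{"slide": [0.07, 0.05, -0.01], "delta_rot": [-0.01, -0.01, 0.02], "grip": 1}, {"slide": [0.06, 0.06, 0.0], "delta_rot": [0.0, 0.0, 0.0], "grip": 1}]
```

>>> {"api": "drive_tool", "payload": {"series": [{"slide":[0.07,0.06,0.0],"delta_rot":[0.0,0.0,0.02],"grip":1},{"slide":[0.04,0.04,0.0],"delta_rot":[0.0,0.0,0.0],"grip":1},{"slide":[0,0,0.0],"delta_rot":[0.0,0.0,0.0],"grip":1},{"slide":[0,0,0.0],"delta_rot":[0.0,0.0,0.0],"grip":1}]}}

```text
time: 16.65
eef_pos: [557.5, -124.1, 114.9]
ee_rot: [-3.141, -0.001, -3.142]
contact_force: [2.9, -0.2, 3.7]
gripper_width: 0.267
```

```bash
python3 -c "
from h import *
grasp();plan(1,1)
c=read_camera('wrist'); spokes(c); save(c,'fin1')"
```

```text
grasp [ 557.48 -124.05  133.64] az 48.62 rad 60.17
t 16.65 az 48.6 rad 60.2 z 114.9 F [ 2.9 -0.2  3.7] rot [-3.141e+00 -1.000e-03 -3.142e+00]
[{"slide": [0.04, 0.02, -0.01], "delta_rot": [0.0, -0.01, 0.0], "grip": 1}]
centre [ 517.99249235 -167.82178422] spokes [(np.float64(50.32), 731), (np.float64(168.48), 796), (np.float64(287.8), 558)]
```

View pics/fin1.png

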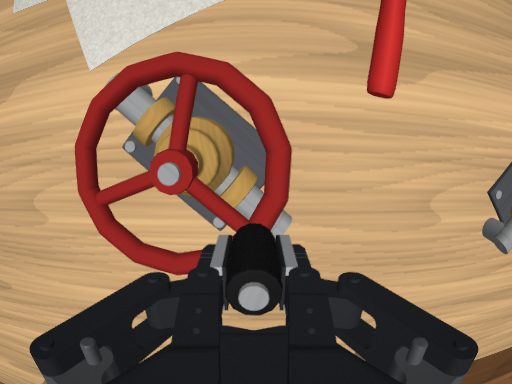

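>>> {"api": "drive_tool", "payload": {"series": [{"slide":[-0.02,-0.02,0.0],"delta_rot":[0.0,0.0,0.0],"grip":1},{"slide":[-0.01,-0.01,0.0],"delta_rot":[0.0,0.0,0.0],"grip":1},{"slide":[0,0,0.0],"delta_rot":[0.0,0.0,0.0],"grip":1},{"slide":[0,0,0.0],"delta_rot":[0.0,0.0,0.0],"grip":1}]}}

```text
time: 17.03
eef_pos: [557.4, -124.0, 114.9]
ee_rot: [3.14, -0.003, -3.141]
contact_force: [2.5, 1.1, 4.5]
gripper_width: 0.267
```

```bash
python3 -c "
from h import *
grasp();plan(1,1)
c=read_camera('wrist'); spokes(c); c=read_camera('wrist'); spokes(c);print(ctrl.get_obs()['qvel'])"
```

```text
grasp [ 557.48 -124.08  133.61] az 48.6 rad 60.15
t 17.03 az 48.7 rad 60.1 z 114.9 F [2.5 1.1 4.5] rot [ 3.140e+00 -3.000e-03 -3.141e+00]
[{"slide": [0.04, 0.02, -0.01], "delta_rot": [0.02, -0.03, 0.0], "grip": 1}]
centre [ 518.01810652 -167.83189667] spokes [(np.float64(50.37), 735), (np.float64(168.58), 793), (np.float64(287.81), 561)]
centre [ 518.01682081 -167.82650999] spokes [(np.float64(50.36), 733), (np.float64(168.58), 794), (np.float64(287.81), 563)]
[ 0.00051866 -0.00039307 -0.00045151 -0.00040362 -0.00068448 -0.00079526]
```

>>> {"api": "drive_tool", "payload": {"series": [{"slide":[-0.05,-0.045,0.0],"delta_rot":[0.0,-0.02,0.0],"grip":1},{"slide":[-0.04,-0.035,0.0],"delta_rot":[0.0,0.0,0.0],"grip":1},{"slide":[0,0,0.0],"delta_rot":[0.0,0.0,0.0],"grip":1},{"slide":[0,0,0.0],"delta_rot":[0.0,0.0,0.0],"grip":1}]}}

```text
time: 17.47
eef_pos: [558.1, -124.7, 114.9]
ee_rot: [3.137, -0.005, -3.141]
contact_force: [2.2, 1.0, 3.9]
gripper_width: 0.263
```

```bash
python3 -c "
from h import *
grasp();plan(1,1)
c=read_camera('wrist'); spokes(c)"
```

```text
grasp [ 558.24 -124.76  133.61] az 47.63 rad 60.15
t 17.47 az 47.8 rad 60.2 z 114.9 F [2.2 1.  3.9] rot [ 3.137 -0.005 -3.141]
[{"slide": [0.04, 0.02, -0.01], "delta_rot": [0.05, -0.05, 0.01], "grip": 1}]
centre [ 518.02367042 -167.85101162] spokes [(np.float64(49.4), 735), (np.float64(167.69), 803), (np.float64(286.98), 567)]
```

```bash
python3 -c "
from h import *
c=read_camera('scene'); save(c,'end')
c=read_camera('wrist'); spokes(c); grasp(); o=ctrl.get_obs(); print(o['contact_force'],o['gripper_width'],o['time'],o['qvel'])
"
```

```text
centre [ 518.02246315 -167.84492704] spokes [(np.float64(49.39), 733), (np.float64(167.7), 805), (np.float64(286.94), 566)]
grasp [ 558.26 -124.79  133.63] az 47.59 rad 60.15
[1.29759424 1.61198864 3.70854626] 0.26316410562680276 17.6167 [-1.41243232e-03  8.04089726e-04 -2.41376808e-04 -3.85658276e-04
  1.70921528e-03 -7.43566524e-05]
```

View pics/end.png

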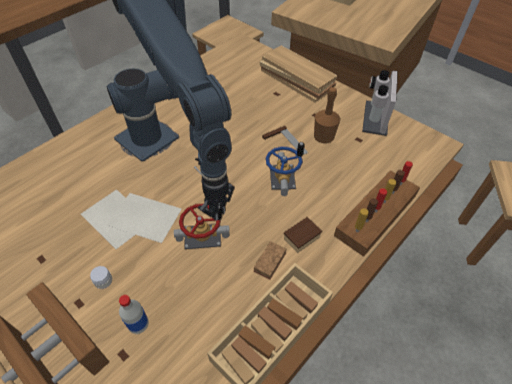

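The gripper is holding the red handle at pixel (215,205). The blue valve at (285,160) and the other items are where they were.

```bash
python3 -c "
from h import *
print(ctrl.hand_in())"
```

```text
the job is handed in; nothing more can be done
None
```

The red valve is shut and backed off two full turns, and the job is handed in with the gripper still holding the handle.

- **Closing:** I gripped the black handle at 60 N and turned the wheel clockwise about 0.82 turn to the stop. Pushing harder there raised the force from 11 to 19 N while the handle moved only about 0.3°.
- **Backing off:** I then turned it anticlockwise two turns. It first went about 0.6° too far, so I eased it back.

**Last checks:**
- **Spoke angles:** in the wrist camera they are within 0.1–0.3° of those at the stop, slightly under two turns.
- **Grasp-point angle:** it reads 47.6°, against 47.3–47.6° under load at the stop. That suggests 0–0.3° past the stop angle, so the two checks differ in sign but are both within about 0.3°.
- **Hold:** the arm was at rest with about 4 N on the tool and the grip opening steady at 0.263, at 17.6 s.
- **Surroundings:** the last scene picture shows the blue valve and the other things where they were.

The highest force I read was about 21 N, at the stop. Forces were read only at the end of each move, so a brief peak in between would not have shown.

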